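# Set the stop slide of the ferrule jig and lock it with the comb key

### The arm

A 7-joint arm with a two-finger parallel gripper is mounted at the origin on the work surface. World frame = base frame: x ahead of the robot, y to its left, z up, the work surface at z = 0. Lengths are in m, angles in rad, forces in N, time in s.
With the tool pointing down it reaches from about 0.425 to 0.925 m from the base axis. Payload 6.8 kg.
Tool frame: the origin (TCP) lies midway between the tips of the shut fingers; the grasp point (between the pads) lies 19 mm behind it; z points along the fingers, y is the line along which they close (so a half turn about z gives the same grasp; the last joint's range is limited). The gripper opens to 85 mm and grips with 20 to 120 N. Pads are 22 mm wide; open, the fingers measure 114 mm over their backs; the gripper's body (76 mm by 85 mm) begins 54 mm behind the grasp point. The pads swing forward as they close: fully open they stand 13 mm farther back than shut.
Start: joints at [1.023, 0.477, 0.022, 1.555, -0.011, 1.109, -0.083], TCP at [0.287, -0.611, 0.231] pointing down, gripper open.
Joint ranges: [-2.96, 2.96], [-0.34, 2.1], [-1.41, 1.46], [0.24, 2.44], [-1.37, 4.51], [0.17, 1.92], [-2.96, 2.96]. Speed limits (rad/s): [2.39, 2.39, 3.14, 3.14, 3.14, 3.14, 3.14].

### API

Orientations are given as a rotation vector (axis times angle).
In Python, from cell import get_state, capture, close_job gives the robot as it stands. The module is installed in compiled form; this text tells all that it offers.
- The arm moves only by the tool servo_tool, never from a script. Its argument "increments" is a list of rows, each a list of 7 numbers: the shift along the world's x, y, z scaled (see below), then the turn, a rotation vector about the world's x, y, z scaled (see below), then the opening, from -1 (shut) to 1 (fully open). In form: [[dx, dy, dz, ax, ay, az, claw], ...]. A call has 1 to 8 rows; each row is the pose to reach, as a shift and turn from the pose commanded when the call began, turning the shorter way round; what a row does not reach only later rows make up. The controller multiplies each number of a shift by 80 cm and each number of a turn by 360 degrees. A row lasts 1/12 s, in which the tool goes at most 41.7 mm and 7.16 degrees, less where a joint would pass 70% of its speed; a pose out of reach is approached as far as the arm can. A call with a number of a shift or a turn outside -1 to 1 is refused whole. A call with a gripper value outside its range is refused whole. The fingers move at their own pace and stop on an object; "newtons" is the grip in N (left out, the last holds). Time passes only in rows, so rows that repeat a pose let the fingers close. It gives the time, the measured TCP pose, the force, the opening and the grip force at its end, in the units of the state.
- get_state(): the state, without advancing time (a new reading comes with each control period).
- capture(name): name is "scene" or "top" or "wrist"; returns a dict with "frame" (384x512x3 uint8, red, green, blue), "fx", "fy", "cx", "cy" (pixels), "k1" (the pictures are not rectified: a ray, as slopes to the right and down, at radius r is drawn at 1 + k1 r^2 times it, then the intrinsics apply), "pose" (4x4, takes a point from camera to world coordinates); the wrist camera has in their place "mount" (4x4, takes a point from camera to tool coordinates, whose origin is the TCP and whose axes are the flange's). Camera axes: x right, y down, z forward; pixel columns grow to the right and rows downward; lengths in m; the calibration is good to about 2 mm. A picture is of the moment at which its call begins: read the wrist's pose just before it. There is no depth.
- close_job(): hands the job in; it is judged then, once.
The state is a dict: "time": time; "joint_positions": joint angles; "qd": joint speeds; "joint_efforts": joint torques, N m; "tool_pos": TCP position; "eef_rot": TCP orientation; "force": force on the tool from outside, world axes, zero at the start; "ft_torque": the same for the moment, N m; "opening": finger opening in m; "grip_force": force on a finger pad.
Only numpy, scipy, OpenCV 4.12 (cv2) and the standard library are available. Lean on these libraries where they do the work, as an engineer would, in place of code of your own. Each camera call takes 0.05 s, during which the arm holds its last target. There are 200 camera calls.

### The job

On the black ferrule jig, nudge the stiff finned slide gently along in small taps until its scribed line meets the line on the fixed comb beside it, without overshooting. Then pick up the loose comb key by its wooden post and lower it gently so that its three fins slide into the three gaps of both combs at once, sitting fully down, flat and centred over the seam between them, and let go. Leave the dish, shaper, jar and burnisher where they are.

Things in the scene. Friction and masses are not known exactly. Their poses are not given: they have to be found in the camera images.
- jig: Squat black ferrule jig fixed to the bench: base plate 92 (x) x 210 (y, -115 to +95) x 15 mm, origin on the bench. The slide runs along its +y beside a low guide wall (x -45 to -37, top 32 mm above the bench). Nothing on the jig is taller than 53 mm.
- slide (a joint): Travel of the finned slide along the jig's +y, m (0 to 0.125, 0 = drawn back). Stiff: about 8 N dry friction, some damping, no spring; it stays where left. It starts 30 to 110 mm short of the mark and is to be pushed towards +y only.
- slide_mid (a point): On the slide: centre of its comb, at its underside, 15 mm above the bench; axes as the jig's. Aluminium block 32 (x) x 87 (y -45 to +42) x 20 mm. Four upright fins along x at y -24, -8, 8, 24, 5 mm thick, 11 mm gaps, rounded tops at z 35. Dark scribed line across its top at y +35. It is at the mark when this point has y = 0 in the rack's frame.
- slide_push (a point): Centre of the flat rear (-y) face of the tab standing at the slide's rear end, 34 mm above the bench. Tab 32 wide (x), 10 thick (y), its top 53 mm above the bench. Push here towards the jig's +y; at least 35 mm behind it are clear. Lies at y -45 mm from slide_mid.
- rack: Fixed comb on the jig beside the slide, on its +x side, 4 mm gap; its place along the jig varies. Origin: centre of its comb, at its underside, 15 mm above the bench; axes as the jig's. Aluminium block 32 (x) x 74 (y -32 to +42) x 20 mm, with the same four fins and the same scribed line at y +35 as the slide; at the mark both lines make one straight line.
- seat (a point): Where the seated key's origin comes: on the seam midway between both combs, level with the middle of the rack's comb, 36 mm above the bench (1 mm above the block tops). Axes as the jig's.
- key: Loose comb key, about 180 g, standing on its fins, any yaw. Origin: centre of its underside. Three fins along x, 60 long, 5 thick, at y -16, 0, 16, z 0 (rounded) to 14; plate 60 (x) x 46 (y), z 14 to 22; on its middle a dark wood post 18 x 18 mm square, z 22 to 67, to grip. Seated, its x lies along the jig's x, either way round, and the plate rests on the fin tops.
- dish: Bystander: green glass dish with cue tips, 84 mm across the rim, 28 mm high, origin under its centre. Loose.
- shaper: Bystander: steel tip shaper standing upright, 38 mm across, 60 mm high, origin under its centre. Loose.
- jar: Bystander: white jar, 60 mm across, 80 mm high, origin under its centre. Loose.
- burnisher: Bystander: cherry wood burnisher lying flat, 110 (x) x 34 x 24 mm, origin under its centre. Loose.
There are look-alikes about, which are no part of the job. What is shaped like the key but green or red is not meant.

How it is judged:
By the outcome, as a careful person would: the job done as asked, in the order asked, and still so for the second after the job is handed in, with the robot touching nothing.
It also fails if it takes over 61 s, if anything falls off the work surface, if the arm or the gripper's body presses on something with over 40 N, if the wrist force passes 120 N, or if a joint passes its speed limit or range.

## Working session

There is one attempt and no reset: what is moved stays moved. The work goes in short steps, Python scripts to look and compute and a tool call to move; the robot and the scene stay as the last step left them, time stands still between calls to the robot, and variables do not carry over. Pictures are saved under pics/ and viewed, at most 10 in all, crops included, and the job is handed in when it is done.

Besides the shell and the picture viewer there is one more tool, called by a JSON object that holds its "op" and its "data", one argument or row to a line. servo_tool: Moves the arm, as the interface text tells. Its arguments: {"type":"object","properties":{"increments":{"type":"array","items":{"type":"array","items":{"type":"number","minimum":-1,"maximum":1}}},"newtons":{"type":"number"}},"required":["increments"]}

```bash
mkdir -p pics; cat > h.py <<'E'
import numpy as np,cv2
from cell import get_state,capture
from scipy.spatial.transform import Rotation as R
def cam(name):
    s=get_state(); c=capture(name)
    if 'pose' not in c:
        T=np.eye(4);T[:3,:3]=R.from_rotvec(s['eef_rot']).as_matrix();T[:3,3]=s['tool_pos'];c['pose']=T@c['mount']
    return c
def save(c,fn): cv2.imwrite('pics/'+fn,c['frame'][:,:,::-1])
def ray(c,px):
    px=np.atleast_2d(np.array(px,float)); d=np.c_[(px[:,0]-c['cx'])/c['fx'],(px[:,1]-c['cy'])/c['fy']]
    u=d.copy()
    for _ in range(20): u=d/(1+c['k1']*(u**2).sum(1,keepdims=True))
    return c['pose'][:3,3],np.c_[u,np.ones(len(u))]@c['pose'][:3,:3].T
def onz(c,px,z):
    o,d=ray(c,px); return o+d*((z-o[2])/d[:,2])[:,None]
def proj(c,P):
    q=(np.atleast_2d(P)-c['pose'][:3,3])@c['pose'][:3,:3];u=q[:,:2]/q[:,2:]
    u=u*(1+c['k1']*(u**2).sum(1,keepdims=True));return u*[c['fx'],c['fy']]+[c['cx'],c['cy']]
E
python3 - <<'E'
from h import *
import pickle
D={}
for n in('scene','top'):
    D[n]=cam(n);save(D[n],n+'.png')
    print(n,D[n]['fx'],D[n]['k1'],D[n]['pose'].round(3).tolist())
pickle.dump(D,open('D.pkl','wb'));print(get_state())
a=np.vstack([D['top']['frame'],])
cv2.imwrite('pics/top15.png',cv2.resize(a[:,:,::-1],(800,600)))
E
```

```text
scene 458.3782583839301 -0.03501356945686344 [[0.339, 0.536, -0.773, 1.16], [0.94, -0.211, 0.267, -0.271], [-0.02, -0.818, -0.575, 0.563], [0.0, 0.0, 0.0, 1.0]]
top 495.7475761395787 -0.08933231471933205 [[-0.013, -0.99, 0.14, 0.344], [-1.0, 0.013, -0.003, -0.059], [0.001, -0.141, -0.99, 1.152], [0.0, 0.0, 0.0, 1.0]]
{'time': 0.1, 'joint_positions': array([ 1.02291325,  0.47774271,  0.02234477,  1.55636164, -0.01150933,
        1.10927672, -0.08312549]), 'qd': array([ 1.15778117e-03, -3.94144082e-04,  4.48362517e-04, -2.21969794e-03,
       -3.03287544e-05, -2.21351943e-04, -1.29580734e-03]), 'joint_efforts': array([ 3.98160701e-03, -5.97762680e+01,  1.61330000e+00, -2.81956261e+01,
        1.27834693e-02,  5.00359369e-03, -4.02187493e-05]), 'tool_pos': array([ 0.28714041, -0.61029063,  0.2304022 ]), 'eef_rot': array([-3.06439724e+00, -6.84891092e-01,  7.42208558e-04]), 'force': array([0.7081424 , 0.71862416, 0.26784563]), 'ft_torque': array([0.08084808, 0.08239949, 0.05948243]), 'grip_force': 0.0, 'opening': 0.0854142414043521}
```

View pics/top15.png

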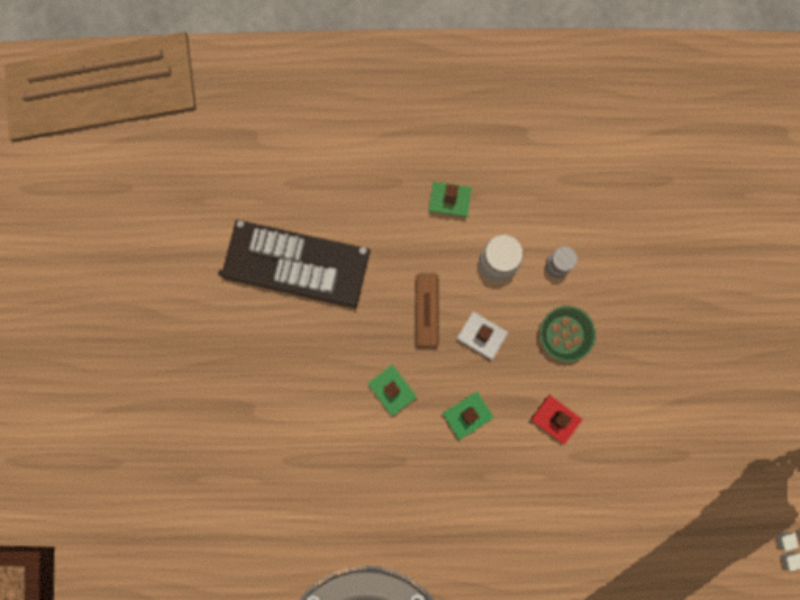

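View pics/scene.png

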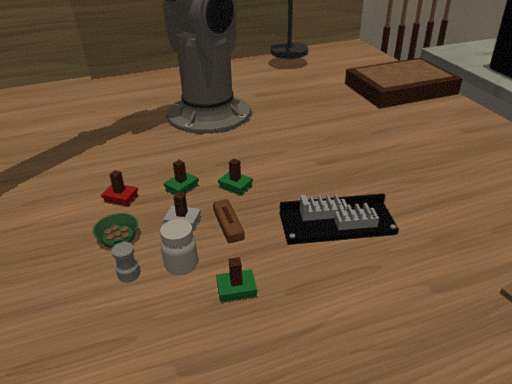

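Key-shaped things (px in the 800x600 top picture): green at (450,200), (392,390) and (468,416); red at (557,420); bare grey-white at (483,335). Only the grey-white one fits, since green and red are ruled out. On the jig, the comb nearer the guide wall (robot side, around (305,276)) is the slide, and the rack is around (277,244). So jig +y points left in the picture and the slide is roughly 30-40 mm short of the mark.

```bash
python3 - <<'E'
from h import *
import pickle
c=pickle.load(open('D.pkl','rb'))['top'];f=c['frame']
hsv=cv2.cvtColor(f,cv2.COLOR_RGB2HSV)
def big(m,roi):
    z=np.zeros_like(m);x0,y0,x1,y1=roi;z[y0:y1,x0:x1]=m[y0:y1,x0:x1]
    z=cv2.morphologyEx(z,cv2.MORPH_CLOSE,np.ones((3,3)))
    return max(cv2.findContours(z,0,2)[0],key=cv2.contourArea)
dark=((f.max(2)<60)*255).astype('uint8')
white=((hsv[...,1]<60)&(f.min(2)>110)).astype('uint8')*255
for n,m,roi,z in(('jig',dark,(120,130,250,205),.015),('rack',white,(155,142,198,168),.035),('slide',white,(172,164,220,190),.035),('key',white,(285,195,330,232),.022)):
    p=onz(c,cv2.convexHull(big(m,roi))[:,0],z)
    r=cv2.minAreaRect((p[:,:2]*1000).astype('float32'))
    print(n,r,'\n',cv2.boxPoints(r).round(1).tolist())
crop=f[190:240,280:340];cv2.imwrite('pics/keycrop.png',cv2.resize(crop[:,:,::-1],None,fx=8,fy=8,interpolation=2))
E
```

```text
jig ((564.4135131835938, 102.3786849975586), (208.8729248046875, 88.41574096679688), 76.43702697753906) 
 [[496.8999938964844, 11.199999809265137], [582.9000244140625, -9.5], [631.9000244140625, 193.5], [545.9000244140625, 214.3000030517578]]
rack ((587.4535522460938, 126.79188537597656), (75.34629821777344, 41.35540008544922), 72.98135375976562) 
 [[556.7000122070312, 96.80000305175781], [596.2000122070312, 84.69999694824219], [618.2999877929688, 156.8000030517578], [578.7000122070312, 168.89999389648438]]
slide ((547.3325805664062, 82.33200073242188), (85.80140686035156, 41.49713134765625), 76.62083435058594) 
 [[517.2000122070312, 45.400001525878906], [557.5999755859375, 35.79999923706055], [577.4000244140625, 119.30000305175781], [537.0999755859375, 128.89999389648438]]
key ((452.9247131347656, -175.57444763183594), (60.04970932006836, 46.7877082824707), 58.0425910949707) 
 [[417.20001220703125, -188.6999969482422], [456.8999938964844, -213.39999389648438], [488.70001220703125, -162.5], [449.0, -137.6999969482422]]
```

View pics/keycrop.png

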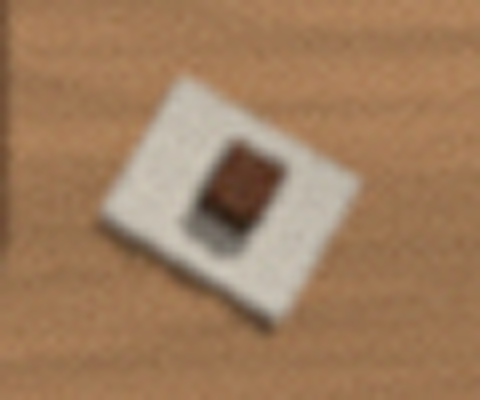

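The crop shows a light grey plate with a dark wood post at (240,185), with no green or red, so this is the key. Next I go above the jig with the gripper shut.

{"op": "servo_tool", "data": {
  "increments": [
    [0.29,0.764,0.02,0,0,-0.108,-1],
    [0.29,0.764,0.02,0,0,-0.108,-1],
    [0.29,0.764,0.02,0,0,-0.108,-1],
    [0.29,0.764,0.02,0,0,-0.108,-1],
    [0.29,0.764,0.02,0,0,-0.108,-1],
    [0.29,0.764,0.02,0,0,-0.108,-1],
    [0.29,0.764,0.02,0,0,-0.108,-1],
    [0.29,0.764,0.02,0,0,-0.108,-1]
  ]
}}

```text
time: 0.77
tool_pos: [0.4046, -0.3003, 0.2392]
eef_rot: [3.119, -0.375, -0.001]
force: [1.1, -0.0, 0.4]
opening: 0.0001
grip_force: 0.0
```

{"op": "servo_tool", "data": {
  "increments": [
    [0.14,0.37,0,0,0,0,-1],
    [0.14,0.37,0,0,0,0,-1],
    [0.14,0.37,0,0,0,0,-1],
    [0.14,0.37,0,0,0,0,-1],
    [0.14,0.37,0,0,0,0,-1],
    [0.14,0.37,0,0,0,0,-1],
    [0.14,0.37,0,0,0,0,-1],
    [0.14,0.37,0,0,0,0,-1]
  ]
}}

```text
time: 1.43
tool_pos: [0.5173, -0.0013, 0.2394]
eef_rot: [-3.118, 0.367, -0.0]
force: [0.9, 0.2, -0.4]
opening: 0.0001
grip_force: 0.0
```

```bash
python3 - <<'E'
from h import *
import pickle
c=cam('wrist');c['st']=get_state();pickle.dump(c,open('w1.pkl','wb'))
print(c['fx'],c['cx'],c['cy'],c['k1'],c['mount'].round(4).tolist(),c['st']['tool_pos'],c['st']['eef_rot'])
cv2.imwrite('pics/w1.png',cv2.resize(c['frame'][:,:,::-1],(800,600),interpolation=2))
E
```

```text
298.0683712897434 257.1634746339459 194.69849266607199 -0.059339141549320094 [[0.0001, -0.9592, -0.2827, 0.0709], [1.0, 0.0001, -0.0002, 0.0005], [0.0002, -0.2827, 0.9592, -0.1431], [0.0, 0.0, 0.0, 1.0]] [0.51847262 0.00278376 0.23948033] [-3.11686981e+00  3.58894967e-01 -1.67976292e-03]
```

View pics/w1.png

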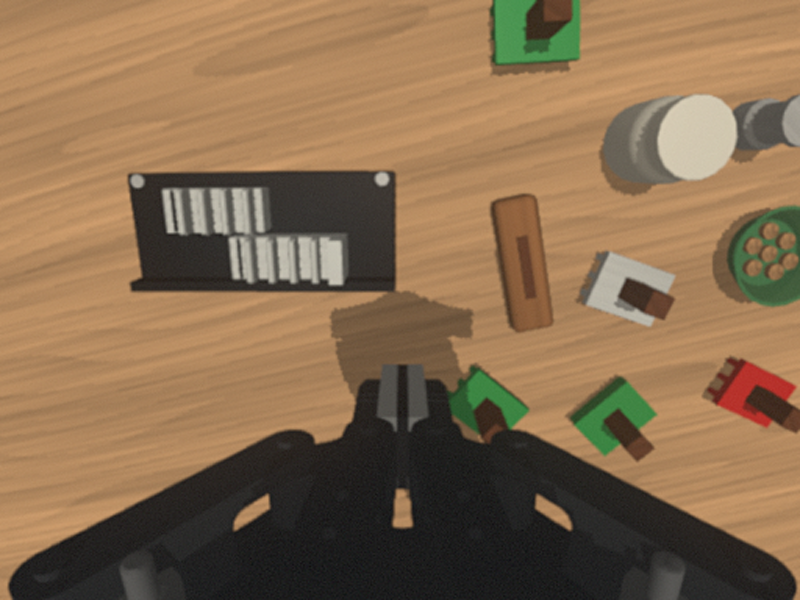

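The wrist view (800x600) shows the rack at (215,210) with its scribed line at x≈178. The slide sits at (288,258), its line at x≈240 and its tab at (337,260). The guide wall is along y≈285 and the key at (630,288).

```bash
cat > meas.py <<'E'
from h import *
import pickle,sys
def warp(c,o,yaw,z,xr,yr,s=0.0005):
    """ortho-picture of the jig-aligned plane at height z: rows = jig x, cols = jig y"""
    X=np.arange(xr[0],xr[1],s);Y=np.arange(yr[0],yr[1],s);gx,gy=np.meshgrid(X,Y,indexing='ij')
    ca,sa=np.cos(yaw),np.sin(yaw)
    P=np.stack([o[0]+ca*gx-sa*gy,o[1]+sa*gx+ca*gy,0*gx+z],-1)
    m=proj(c,P.reshape(-1,3)).reshape(*gx.shape,2).astype('float32')
    return cv2.remap(c['frame'],m[...,0],m[...,1],1),X,Y
E
python3 - <<'E'
from meas import *
c=pickle.load(open('w1.pkl','rb'));f=c['frame']
dark=((f.max(2)<60)*255).astype('uint8');dark[:105]=0;dark[195:]=0;dark[:,:75]=0;dark[:,262:]=0
dark=cv2.morphologyEx(dark,cv2.MORPH_CLOSE,np.ones((25,25)))
k=max(cv2.findContours(dark,0,2)[0],key=cv2.contourArea)
P=onz(c,k[:,0],.015)
r=cv2.minAreaRect((P[:,:2]*1000).astype('float32'));print('jig15',r)
# far (+x) edge: top edge pixels columns 95..245
e=np.array([[u,np.argmax(dark[:,u]>0)-.5] for u in range(95,245,5)])
p=onz(c,e,.015);a=np.polyfit(p[:,1],p[:,0],1);print('yaw',np.degrees(np.arctan(-a[0])),'edge x at y=.1',np.polyval(a,.1))
# white combs top
hsv=cv2.cvtColor(f,cv2.COLOR_RGB2HSV)
yaw=-np.arctan(a[0])
img,X,Y=warp(c,[.5644,.1024],yaw,.035,(-.055,.055),(-.12,.12))
print(f'yaw {yaw}')
cv2.imwrite('pics/o1.png',cv2.resize(img[:,:,::-1],(800,366)))
pickle.dump((yaw,),open('yaw.pkl','wb'))
E
```

```text
jig15 ((565.4480590820312, 106.52397918701172), (217.33201599121094, 92.6427230834961), 76.54148864746094)
yaw -13.411503926179149 edge x at y=.1 0.6114792916371888
yaw -0.23407490115597268
```

View pics/o1.png

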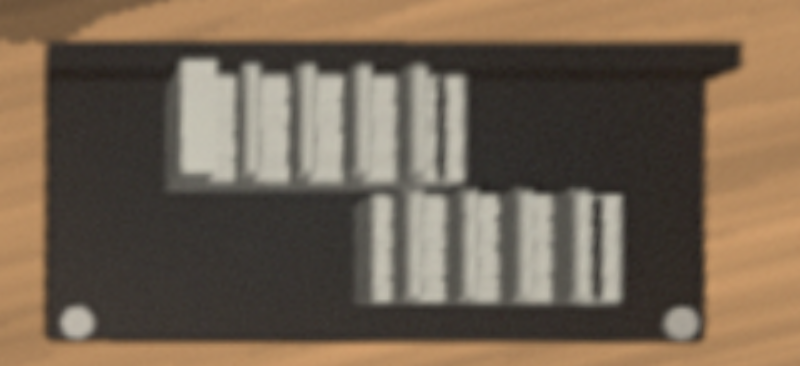

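{"op": "servo_tool", "data": {
  "increments": [
    [0.008,0.0075,-0.05,0,0,0,-1],
    [0.008,0.0075,-0.1,0,0,0,-1],
    [0.008,0.0075,-0.15,0,0,0,-1],
    [0.008,0.0075,-0.2,0,0,0,-1],
    [0.008,0.0075,-0.24,0,0,0,-1],
    [0.008,0.0075,-0.262,0,0,0,-1],
    [0.008,0.0075,-0.262,0,0,0,-1],
    [0.008,0.0075,-0.262,0,0,0,-1]
  ]
}}

```text
time: 2.15
tool_pos: [0.5221, -0.0007, 0.0292]
eef_rot: [3.119, -0.374, -0.004]
force: [1.0, -0.1, 0.2]
opening: -0.0
grip_force: 0.0
```

```bash
cat > look.py <<'E'
from meas import *
def look(tag):
    c=cam('wrist');s=get_state()
    print('t',s['time'],'tcp',s['tool_pos'].round(4),'rot',s['eef_rot'].round(4),'F',s['force'].round(1))
    img,X,Y=warp(c,[.5644,.1024],-.2341,.035,(-.055,.055),(-.12,.12))
    cv2.imwrite('pics/%s.png'%tag,cv2.resize(img[:,:,::-1],(800,366)));return c,img,X,Y
E
python3 - <<'E'
from look import *
c,*_=look('o2')
save(c,'w2.png')
E
```

```text
t 2.2 tcp [ 0.5233 -0.0006  0.0304] rot [ 3.1192e+00 -3.7450e-01  6.0000e-04] F [-0.3 -0.5  0.6]
```

View pics/w2.png

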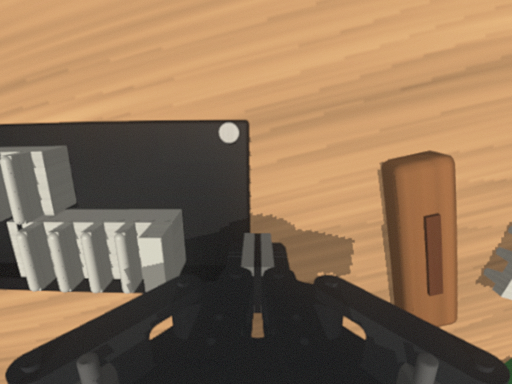

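The finger tips are at (257,250), well behind the tab's rear face at about (183,250) and lined up with it. I close in, then tap.

{"op": "servo_tool", "data": {
  "increments": [
    [0.0023,0.0097,0,0,0,0,-1],
    [0.0047,0.0195,0,0,0,0,-1],
    [0.007,0.0292,0,0,0,0,-1],
    [0.0075,0.0316,0,0,0,0,-1],
    [0.0081,0.034,0,0,0,0,-1],
    [0.0087,0.0365,0,0,0,0,-1],
    [0.0093,0.0389,0,0,0,0,-1],
    [0.0093,0.0389,0,0,0,0,-1]
  ]
}}

```text
time: 2.87
tool_pos: [0.5304, 0.0284, 0.0303]
eef_rot: [3.116, -0.377, -0.0]
force: [-0.4, -6.0, 3.8]
opening: -0.0003
grip_force: 3.0
```

{"op": "servo_tool", "data": {
  "increments": [
    [0.0006,0.0024,0,0,0,0,-1],
    [0.0012,0.0049,0,0,0,0,-1],
    [0.0017,0.0073,0,0,0,0,-1],
    [0.0023,0.0097,0,0,0,0,-1],
    [0.0029,0.0122,0,0,0,0,-1],
    [0.0035,0.0146,0,0,0,0,-1],
    [0.0041,0.017,0,0,0,0,-1],
    [0.0041,0.017,0,0,0,0,-1]
  ]
}}

```text
time: 3.53
tool_pos: [0.5336, 0.0418, 0.0303]
eef_rot: [3.116, -0.377, -0.0]
force: [-0.7, -6.7, 6.4]
opening: -0.0002
grip_force: 3.4
```

{"op": "servo_tool", "data": {
  "increments": [
    [0.0006,0.0024,0,0,0,0,-1],
    [0.0012,0.0049,0,0,0,0,-1],
    [0.0017,0.0073,0,0,0,0,-1],
    [0.0023,0.0097,0,0,0,0,-1],
    [0.0029,0.0122,0,0,0,0,-1],
    [0.0035,0.0146,0,0,0,0,-1],
    [0.0041,0.017,0,0,0,0,-1],
    [0.0041,0.017,0,0,0,0,-1]
  ]
}}

```text
time: 4.2
tool_pos: [0.5368, 0.0554, 0.0302]
eef_rot: [3.116, -0.377, -0.0]
force: [-1.4, -6.1, 6.1]
opening: -0.0002
grip_force: 3.4
```

```bash
python3 - <<'E'
from look import *
c,*_=look('o3')
im=c['frame'][60:240,:300];cv2.imwrite('pics/w3.png',cv2.resize(im[:,:,::-1],(800,480),interpolation=2))
E
```

```text
t 4.25 tcp [0.5368 0.0553 0.0302] rot [ 3.116e+00 -3.773e-01 -4.000e-04] F [-1.5 -6.9  6.1]
```

View pics/w3.png

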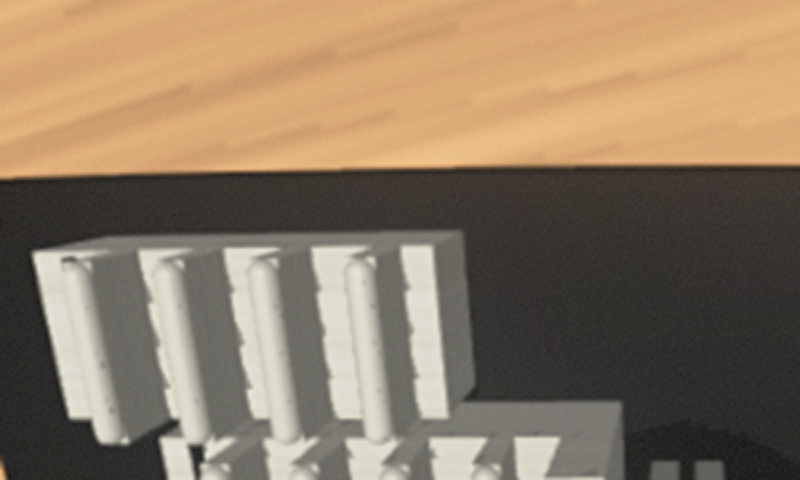

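The slide still trails by about one fin pitch (its first fin is at (215,465), the rack's at (110,440)). I push about 13 mm more, then check from above.

{"op": "servo_tool", "data": {
  "increments": [
    [0.0006,0.0024,0,0,0,0,-1],
    [0.0012,0.0049,0,0,0,0,-1],
    [0.0017,0.0073,0,0,0,0,-1],
    [0.0023,0.0097,0,0,0,0,-1],
    [0.0029,0.0122,0,0,0,0,-1],
    [0.0035,0.0146,0,0,0,0,-1],
    [0.0038,0.0158,0,0,0,0,-1],
    [0.0038,0.0158,0,0,0,0,-1]
  ]
}}

```text
time: 4.92
tool_pos: [0.5398, 0.0678, 0.0302]
eef_rot: [3.116, -0.377, -0.001]
force: [-0.7, -6.7, 5.9]
opening: -0.0002
grip_force: 3.5
```

{"op": "servo_tool", "data": {
  "increments": [
    [-0.003,-0.0122,0,0,0,0,-1],
    [-0.006,-0.0244,0,0,0,0,-1],
    [-0.006,-0.0244,0.05,0,0,0,-1],
    [-0.006,-0.0244,0.1,0,0,0,-1],
    [-0.006,-0.0244,0.14,0,0,0,-1],
    [-0.006,-0.0244,0.16,0,0,0,-1],
    [-0.006,-0.0244,0.16,0,0,0,-1],
    [-0.006,-0.0244,0.16,0,0,0,-1]
  ]
}}

```text
time: 5.58
tool_pos: [0.5354, 0.0505, 0.1585]
eef_rot: [-3.119, 0.375, -0.003]
force: [-0.4, 0.4, -1.0]
opening: 0.0
grip_force: 0.0
```

```bash
cat >> look.py <<'E'
def lines(img,X,Y,show=True):
    """scribed line: narrow dark dip in the bright front part of each block, at z .035"""
    g=cv2.cvtColor(img,cv2.COLOR_RGB2GRAY).astype(float);out={}
    for n,(a,b) in dict(slide=(-.024,-.006),rack=(.010,.028)).items():
        p=g[(X>a)&(X<b)].mean(0); br=p>120
        e=np.where(br)[0][-1]           # +y end of the block
        w=slice(e-22,e-8); i=np.arange(len(Y))[w]; k=i[np.argmin(p[w])]
        j=np.arange(k-4,k+5); wt=np.clip(p[j].max()-p[j],0,None); 
        out[n]=((Y[j]*wt).sum()/wt.sum()*1e3, Y[e]*1e3); 
        if show: print(n,'line %.2f end %.2f'%out[n], p[e-24:e+2:2].astype(int))
    print('short by line %.2f end %.2f'%tuple(np.subtract(out['rack'],out['slide'])))
E
python3 - <<'E'
from look import *
import look as L
c=pickle.load(open('w1.pkl','rb'));L.lines(*warp(c,[.5644,.1024],-.2341,.035,(-.055,.055),(-.12,.12)))
c,*a=look('o4');L.lines(*a)
E
```

```text
slide line 116.13 end 119.50 [143 143 142 141 141 141 141 140 140 140 139 139 139]
rack line 108.21 end 119.50 [156 155 155 155 156 156 156 155 156 156 156 156 155]
short by line -7.92 end 0.00
t 5.6333 tcp [0.5345 0.0504 0.1573] rot [ 3.1189e+00 -3.7480e-01 -1.0000e-03] F [ 0.5 -0.9  0.1]
slide line 113.55 end 119.50 [153 153 152 152 152 151 151 151 151 151 151 151 150]
rack line 108.34 end 119.50 [165 165 165 165 165 165 166 165 165 165 166 166 166]
short by line -5.21 end 0.00
```

```bash
sed -i 's/br=p>120/br=(p>110)\&(Y<.082)/' look.py; python3 - <<'E'
from look import *
import look as L
c=pickle.load(open('w1.pkl','rb'));L.lines(*warp(c,[.5644,.1024],-.2341,.035,(-.055,.055),(-.12,.12)))
c,*a=look('o5');L.lines(*a)
pickle.dump((c,*a),open('w5.pkl','wb'))
E
```

```text
slide line 12.09 end 19.00 [176 175 175 156 112  81 103 151 179 187 185 169 132]
rack line 58.90 end 66.00 [175 184 173 142  92  68 100 150 179 186 182 166 128]
short by line 46.81 end 47.00
t 5.6833 tcp [0.5341 0.0504 0.1566] rot [ 3.1186e+00 -3.7460e-01 -3.1000e-03] F [ 0.4 -0.3  0.1]
slide line 54.17 end 61.50 [189 183 181 144  77  58 120 184 196 196 195 176 112]
rack line 58.89 end 66.00 [195 187 180 161  97  58 109 172 196 198 197 183 128]
short by line 4.72 end 4.50
```

{"op": "servo_tool", "data": {
  "increments": [
    [0,0,-0.05,0,0,0,-1],
    [0,0,-0.1,0,0,0,-1],
    [0,0,-0.14,0,0,0,-1],
    [0,0,-0.16,0,0,0,-1],
    [0,0,-0.16,0,0,0,-1],
    [0,0,-0.16,0,0,0,-1],
    [0.003,0.0122,-0.16,0,0,0,-1],
    [0.0055,0.0226,-0.16,0,0,0,-1]
  ]
}}

```text
time: 6.35
tool_pos: [0.5406, 0.0694, 0.031]
eef_rot: [-3.119, 0.376, -0.003]
force: [-2.1, -7.5, -1.4]
opening: -0.0001
grip_force: 4.1
```

{"op": "servo_tool", "data": {
  "increments": [
    [0.0003,0.0012,0,0,0,0,-1],
    [0.0006,0.0024,0,0,0,0,-1],
    [0.0009,0.0036,0,0,0,0,-1],
    [0.0012,0.0048,0,0,0,0,-1],
    [0.0014,0.0057,0,0,0,0,-1],
    [0.0014,0.0057,0,0,0,0,-1],
    [0.0014,0.0057,0,0,0,0,-1]
  ]
}}

```text
time: 6.93
tool_pos: [0.5411, 0.0717, 0.0308]
eef_rot: [3.117, -0.377, 0.002]
force: [-0.7, -6.3, 6.6]
opening: -0.0003
grip_force: 3.6
```

{"op": "servo_tool", "data": {
  "increments": [
    [-0.003,-0.0122,0,0,0,0,-1],
    [-0.006,-0.0244,0,0,0,0,-1],
    [-0.006,-0.0244,0.05,0,0,0,-1],
    [-0.006,-0.0244,0.1,0,0,0,-1],
    [-0.006,-0.0244,0.14,0,0,0,-1],
    [-0.006,-0.0244,0.16,0,0,0,-1],
    [-0.006,-0.0244,0.16,0,0,0,-1],
    [-0.006,-0.0244,0.16,0,0,0,-1]
  ]
}}

```text
time: 7.6
tool_pos: [0.5363, 0.0539, 0.1588]
eef_rot: [-3.118, 0.375, -0.004]
force: [0.1, -0.2, -0.4]
opening: -0.0
grip_force: 0.0
```

```bash
python3 - <<'E'
from look import *
import look as L
c,*a=look('o6');L.lines(*a)
E
```

```text
t 7.65 tcp [0.5354 0.0538 0.1575] rot [-3.1191e+00  3.7450e-01  3.0000e-04] F [-0.6 -0.  -0.8]
slide line 58.21 end 65.50 [188 183 180 145  81  59 118 182 195 195 195 177 113]
rack line 58.91 end 66.00 [193 184 185 166  96  58 108 174 196 198 197 183 133]
short by line 0.71 end 0.50
```

{"op": "servo_tool", "data": {
  "increments": [
    [0,0,-0.05,0,0,0,-1],
    [0,0,-0.1,0,0,0,-1],
    [0,0,-0.14,0,0,0,-1],
    [0,0,-0.16,0,0,0,-1],
    [0,0,-0.16,0,0,0,-1],
    [0.002,0.008,-0.16,0,0,0,-1],
    [0.0035,0.0142,-0.16,0,0,0,-1],
    [0.0047,0.0191,-0.16,0,0,0,-1]
  ]
}}

```text
time: 8.32
tool_pos: [0.5409, 0.0708, 0.0311]
eef_rot: [-3.118, 0.373, -0.004]
force: [-0.1, 0.2, 0.4]
opening: 0.0
grip_force: 0.0
```

{"op": "servo_tool", "data": {
  "increments": [
    [0.0006,0.0024,0,0,0,0,-1],
    [0.001,0.004,0,0,0,0,-1],
    [0.0012,0.005,0,0,0,0,-1],
    [0.0013,0.0055,0,0,0,0,-1],
    [0.0014,0.0059,0,0,0,0,-1],
    [0.0014,0.0059,0,0,0,0,-1],
    [0.0014,0.0059,0,0,0,0,-1]
  ]
}}

```text
time: 8.9
tool_pos: [0.5411, 0.0717, 0.0309]
eef_rot: [3.116, -0.377, 0.002]
force: [-1.2, -7.3, 5.4]
opening: 0.0001
grip_force: 3.6
```

{"op": "servo_tool", "data": {
  "increments": [
    [-0.003,-0.0122,0,0,0,0,-1],
    [-0.006,-0.0244,0,0,0,0,-1],
    [-0.006,-0.0244,0.05,0,0,0,-1],
    [-0.006,-0.0244,0.1,0,0,0,-1],
    [-0.006,-0.0244,0.14,0,0,0,-1],
    [-0.006,-0.0244,0.16,0,0,0,-1],
    [-0.006,-0.0244,0.16,0,0,0,-1],
    [-0.006,-0.0244,0.16,0,0,0,-1]
  ]
}}

```text
time: 9.57
tool_pos: [0.5364, 0.0542, 0.1588]
eef_rot: [-3.118, 0.375, -0.004]
force: [-0.7, 0.0, 0.0]
opening: 0.0001
grip_force: 0.0
```

```bash
python3 - <<'E'
from look import *
import look as L
c,*a=look('o7');L.lines(*a)
c['st']=get_state();pickle.dump(c,open('w7.pkl','wb'))
img,X,Y=a
# comb x extents at z .035 (front part of each block, jig y 57..65 -> avoid fins)
g=cv2.cvtColor(img,cv2.COLOR_RGB2GRAY).astype(float);p=g[:,(Y>.0605)&(Y<.065)].mean(1);print('x profile',[(round(x*1e3,1),int(v)) for x,v in zip(X,p)][30:190:1][::2])
E
```

```text
t 9.6167 tcp [0.5355 0.0541 0.1576] rot [ 3.1191 -0.3749 -0.    ] F [ 0.1  0.1 -0.6]
slide line 58.27 end 65.50 [188 183 181 149  86  58 115 178 195 195 195 181 118]
rack line 58.91 end 66.00 [193 182 183 166  95  57 109 174 197 197 196 182 131]
short by line 0.64 end 0.50
x profile [(np.float64(-40.0), 45), (np.float64(-39.0), 46), (np.float64(-38.0), 47), (np.float64(-37.0), 48), (np.float64(-36.0), 47), (np.float64(-35.0), 44), (np.float64(-34.0), 52), (np.float64(-33.0), 101), (np.float64(-32.0), 163), (np.float64(-31.0), 189), (np.float64(-30.0), 195), (np.float64(-29.0), 192), (np.float64(-28.0), 189), (np.float64(-27.0), 191), (np.float64(-26.0), 193), (np.float64(-25.0), 192), (np.float64(-24.0), 191), (np.float64(-23.0), 192), (np.float64(-22.0), 193), (np.float64(-21.0), 190), (np.float64(-20.0), 189), (np.float64(-19.0), 189), (np.float64(-18.0), 190), (np.float64(-17.0), 191), (np.float64(-16.0), 190), (np.float64(-15.0), 191), (np.float64(-14.0), 192), (np.float64(-13.0), 194), (np.float64(-12.0), 194), (np.float64(-11.0), 195), (np.float64(-10.0), 192), (np.float64(-9.0
[... 493 characters left out ...]
6), (np.float64(12.0), 187), (np.float64(13.0), 191), (np.float64(14.0), 191), (np.float64(15.0), 187), (np.float64(16.0), 184), (np.float64(17.0), 182), (np.float64(18.0), 184), (np.float64(19.0), 187), (np.float64(20.0), 189), (np.float64(21.0), 188), (np.float64(22.0), 188), (np.float64(23.0), 190), (np.float64(24.0), 189), (np.float64(25.0), 188), (np.float64(26.0), 188), (np.float64(27.0), 188), (np.float64(28.0), 185), (np.float64(29.0), 182), (np.float64(30.0), 185), (np.float64(31.0), 185), (np.float64(32.0), 188), (np.float64(33.0), 190), (np.float64(34.0), 193), (np.float64(35.0), 185), (np.float64(36.0), 126), (np.float64(37.0), 58), (np.float64(38.0), 46), (np.float64(39.0), 49)]
```

```bash
python3 - <<'E'
from look import *
c=pickle.load(open('w7.pkl','rb'))
img,X,Y=warp(c,[.5644,.1024],-.2341,.035,(-.055,.055),(.05,.07),.00025)
g=cv2.GaussianBlur(cv2.cvtColor(img,cv2.COLOR_RGB2GRAY).astype(np.float32),(0,0),1)
for a,b in((-.029,-.002),(.006,.033)):
    xs=X[(X>a)&(X<b)];r=g[(X>a)&(X<b)];m=(Y>.056)&(Y<.0615)
    w=np.clip(150-r[:,m],0,None)**2;y=(w*Y[m]).sum(1)/w.sum(1)
    k=np.polyfit(xs,y*1e3,1);print('slope deg %.2f'%np.degrees(np.arctan(k[0]/1e3)),'at seam %.2f'%np.polyval(k,.0017), 'sd %.2f'%np.std(y*1e3-np.polyval(k,xs)))
E
```

```text
slope deg -0.02 at seam 58.29 sd 0.07
slope deg -0.23 at seam 58.98 sd 0.07
```

{"op": "servo_tool", "data": {
  "increments": [
    [0,0,-0.05,0,0,0,-1],
    [0,0,-0.1,0,0,0,-1],
    [0,0,-0.14,0,0,0,-1],
    [0,0,-0.16,0,0,0,-1],
    [0,0,-0.16,0,0,0,-1],
    [0.002,0.008,-0.16,0,0,0,-1],
    [0.0035,0.0142,-0.16,0,0,0,-1],
    [0.0047,0.0191,-0.16,0,0,0,-1]
  ]
}}

```text
time: 10.28
tool_pos: [0.541, 0.0712, 0.0311]
eef_rot: [-3.118, 0.373, -0.004]
force: [-0.2, -0.2, 0.2]
opening: 0.0001
grip_force: 0.0
```

{"op": "servo_tool", "data": {
  "increments": [
    [0.0006,0.0024,0,0,0,0,-1],
    [0.001,0.004,0,0,0,0,-1],
    [0.0012,0.005,0,0,0,0,-1],
    [0.0014,0.0058,0,0,0,0,-1],
    [0.0015,0.0062,0,0,0,0,-1],
    [0.0015,0.0062,0,0,0,0,-1],
    [0.0015,0.0062,0,0,0,0,-1]
  ]
}}

```text
time: 10.87
tool_pos: [0.5412, 0.0723, 0.0311]
eef_rot: [3.116, -0.377, 0.001]
force: [-3.0, -7.7, 7.2]
opening: -0.0003
grip_force: 3.8
```

{"op": "servo_tool", "data": {
  "increments": [
    [-0.003,-0.0122,0,0,0,0,-1],
    [-0.006,-0.0244,0,0,0,0,-1],
    [-0.006,-0.0244,0.05,0,0,0,-1],
    [-0.006,-0.0244,0.1,0,0,0,-1],
    [-0.006,-0.0244,0.14,0,0,0,-1],
    [-0.006,-0.0244,0.16,0,0,0,-1],
    [-0.006,-0.0244,0.16,0,0,0,-1],
    [-0.006,-0.0244,0.16,0,0,0,-1]
  ]
}}

```text
time: 11.53
tool_pos: [0.5367, 0.055, 0.1589]
eef_rot: [-3.118, 0.375, -0.004]
force: [-0.5, 0.4, -0.6]
opening: -0.0001
grip_force: 0.0
```

```bash
cat > chk.py <<'E'
from look import *
import look as L
c,*a=look('o8');L.lines(*a,show=False)
c['st']=get_state();pickle.dump(c,open('w8.pkl','wb'))
# rack fin position check at z .05: key points for seating (o-frame): line at +35 from comb middle
E
python3 chk.py
```

```text
t 11.5833 tcp [0.5358 0.0549 0.1577] rot [ 3.1191e+00 -3.7480e-01  3.0000e-04] F [-0.2  0.2 -0.4]
short by line 0.13 end 0.00
```

The lines now meet to within about 0.1 mm. Next, the key.

{"op": "servo_tool", "data": {
  "increments": [
    [-0.104,-0.28,0,0,0,0.199,1],
    [-0.104,-0.28,0,0,0,0.199,1],
    [-0.104,-0.28,0,0,0,0.199,1],
    [-0.104,-0.28,0,0,0,0.199,1],
    [-0.104,-0.28,0,0,0,0.199,1],
    [-0.104,-0.28,0,0,0,0.199,1],
    [-0.104,-0.28,0,0,0,0.199,1],
    [-0.104,-0.28,0,0,0,0.199,1]
  ]
}}

```text
time: 12.25
tool_pos: [0.4496, -0.1728, 0.156]
eef_rot: [-2.955, -1.062, 0.006]
force: [-0.3, 0.7, 0.2]
opening: 0.0851
grip_force: 0.0
```

{"op": "servo_tool", "data": {
  "increments": [
    [0,0,0,0,0,0.02,1],
    [0,0,0,0,0,0.04,1],
    [0,0,0,0,0,0.04,1],
    [0,0,0,0,0,0.04,1]
  ]
}}

```text
time: 12.58
tool_pos: [0.452, -0.1686, 0.1565]
eef_rot: [-2.8, -1.42, 0.002]
force: [0.5, 0.0, -0.4]
opening: 0.0856
grip_force: 0.0
```

```bash
python3 - <<'E'
from h import *
import pickle
c=cam('wrist');s=get_state();print(s['time'],s['tool_pos'],s['eef_rot'],np.degrees(np.arctan2(*R.from_rotvec(s['eef_rot']).as_matrix()[[1,0],0])))
f=c['frame'];hsv=cv2.cvtColor(f,cv2.COLOR_RGB2HSV)
print('guess px',proj(c,[[.453,-.1756,.022]]))
w=((hsv[...,1]<45)&(f.min(2)>100)).astype('uint8')*255
w=cv2.morphologyEx(w,cv2.MORPH_OPEN,np.ones((3,3)))
for k in cv2.findContours(w,0,2)[0]:
    if cv2.contourArea(k)>800:
        q=onz(c,cv2.convexHull(k)[:,0],.022);r=cv2.minAreaRect((q[:,:2]*1000).astype('float32'));print(cv2.boundingRect(k),r)
cv2.imwrite('pics/w9.png',cv2.resize(f[:,:,::-1],(800,600)))
pickle.dump(c,open('w9.pkl','wb'))
E
```

```text
12.6333 [ 0.45219375 -0.16854251  0.1568078 ] [-2.80072311e+00 -1.41972812e+00  1.88324867e-03] 53.76227354836477
guess px [[263.48068467 189.05484486]]
(418, 219, 38, 36) ((568.025390625, -322.930419921875), (39.57468795776367, 39.626338958740234), 65.30345916748047)
(237, 157, 50, 31) ((460.35302734375, -162.30377197265625), (29.485191345214844, 45.918251037597656), 58.09952926635742)
(372, 118, 67, 71) ((580.9197387695312, -227.77780151367188), (64.18475341796875, 65.33346557617188), 30.63298225402832)
```

View pics/w9.png

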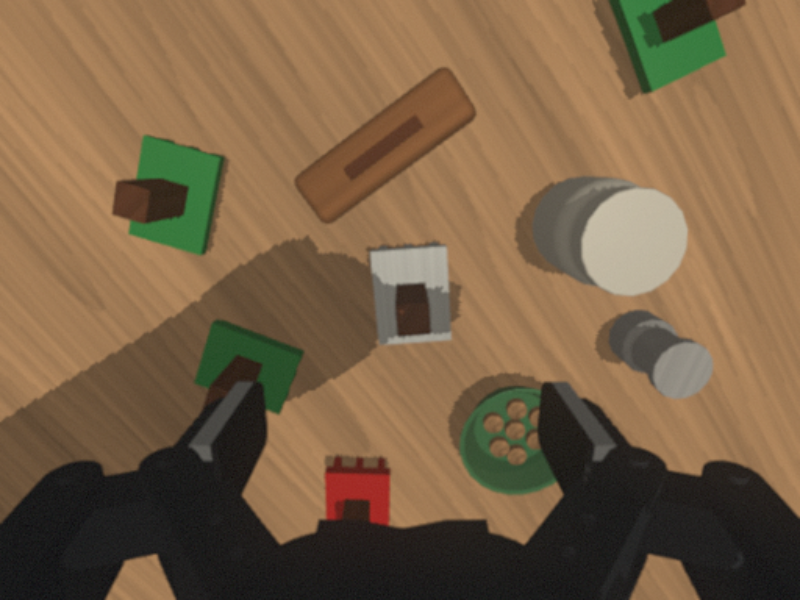

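The picture shows the key at (412,295), with its plate corners near (370,250), (447,244), (452,341) and (378,345), partly in shadow. The dish is at (515,435). I refine the key's position and part-close the fingers to clear the dish.

```bash
python3 - <<'E'
from h import *
import pickle
c=pickle.load(open('w9.pkl','rb'));f=c['frame'];hsv=cv2.cvtColor(f,cv2.COLOR_RGB2HSV)
w=((hsv[...,1]<70)&(f.max(2)>70)).astype('uint8')*255
z=np.zeros_like(w);z[148:228,228:298]=w[148:228,228:298]
z=cv2.morphologyEx(z,cv2.MORPH_OPEN,np.ones((3,3)))
k=max(cv2.findContours(z,0,2)[0],key=cv2.contourArea)
q=onz(c,cv2.convexHull(k)[:,0],.022);r=cv2.minAreaRect((q[:,:2]*1000).astype('float32'));print(cv2.boundingRect(k),r)
P=onz(c,np.array([[370,250],[447,244],[452,341],[378,345]])*.64,.022);print((P*1e3).round(1).tolist(),P.mean(0))
# post top: dark pixels
d=((f.max(2)<75)&(hsv[...,1]>80)).astype('uint8')*255;zz=np.zeros_like(d);zz[175:225,245:285]=d[175:225,245:285]
k=max(cv2.findContours(zz,0,2)[0],key=cv2.contourArea);print('post',cv2.boundingRect(k))
print('expected post top px',proj(c,[[*P.mean(0)[:2],.067]]))
t=c['frame'][310*0+190:222,250:282].max(2);print(t[::4,::3])
E
```

```text
(236, 155, 53, 66) ((452.9322814941406, -174.86756896972656), (62.73371505737305, 47.054893493652344), 58.57670593261719)
[[449.4, -137.9, 22.0], [488.8, -162.2, 22.0], [456.1, -215.1, 22.0], [416.4, -189.5, 22.0]] [ 0.45266528 -0.17617868  0.022     ]
post (254, 182, 21, 32)
expected post top px [[264.52545276 204.33289245]]
[[113  78  58  56  55  57  55  58  93 111 108]
 [113  71  54  57  62  61  62  63  81 111 109]
 [113  82  84  69  63  63  67  65  72 109 110]
 [108  85  67  67  63  64  64  65  72 111 109]
 [110  95  66  61  65  67  64  70  66 113 111]
 [108  99  62  60  65  65  65  63  66 107 109]
 [106 117  68  79  86 113 119 137 150 158 158]
 [166 170 168 169 165 164 164 160 154 160 155]]
```

{"op": "servo_tool", "data": {
  "increments": [
    [0.001,-0.009,0,0,0,0.0125,0],
    [0.001,-0.009,-0.03,0,0,0.0125,0],
    [0.001,-0.009,-0.07,0,0,0.0125,0],
    [0.001,-0.009,-0.11,0,0,0.0125,0],
    [0.001,-0.009,-0.14,0,0,0.0125,0],
    [0.001,-0.009,-0.157,0,0,0.0125,0],
    [0.001,-0.009,-0.157,0,0,0.0125,0],
    [0.001,-0.009,-0.157,0,0,0.0125,0]
  ]
}}

```text
time: 13.3
tool_pos: [0.4532, -0.1754, 0.0316]
eef_rot: [-2.741, -1.532, 0.002]
force: [0.0, 0.5, 1.0]
opening: 0.0428
grip_force: 0.0
```

{"op": "servo_tool", "data": {
  "increments": [
    [0,0,0,0,0,0,-1],
    [0,0,0,0,0,0,-1],
    [0,0,0,0,0,0,-1],
    [0,0,0,0,0,0,-1],
    [0,0,0,0,0,0,-1],
    [0,0,0,0,0,0,-1],
    [0,0,0,0,0,0,-1],
    [0,0,0,0,0,0,-1]
  ],
  "newtons": 40
}}

```text
time: 13.97
tool_pos: [0.4545, -0.1761, 0.0332]
eef_rot: [2.74, 1.534, 0.002]
force: [-1.1, 0.7, 7.4]
opening: 0.0175
grip_force: 44.3
```

{"op": "servo_tool", "data": {
  "increments": [
    [0,0,0.02,0,0,0,-1],
    [0,0,0.06,0,0,0,-1],
    [0,0,0.1,0,0,0,-1],
    [0,0,0.14,0,0,0,-1],
    [0,0,0.16,0,0,0,-1],
    [0,0,0.16,0,0,0,-1],
    [0,0,0.16,0,0,0,-1]
  ]
}}

```text
time: 14.55
tool_pos: [0.4538, -0.1762, 0.1606]
eef_rot: [2.74, 1.533, 0.001]
force: [0.1, -0.0, -2.6]
opening: 0.0172
grip_force: 43.2
```

```bash
cat > key.py <<'E'
from h import *
import pickle
c=cam('wrist');s=get_state();Rm=R.from_rotvec(s['eef_rot']).as_matrix()
print('t',s['time'],'tcp',s['tool_pos'].round(4),'toolx deg %.2f'%np.degrees(np.arctan2(Rm[1,0],Rm[0,0])),'tilt',np.degrees(np.arccos(-Rm[2,2])).round(2),'F',s['force'].round(1),s['opening'],s['grip_force'])
pickle.dump((c,s),open('wk.pkl','wb'))
f=c['frame'];cv2.imwrite('pics/key%d.png'%int(s['time']*10),cv2.resize(f[100:340,96:416][:,:,::-1],(800,600),interpolation=2))
E
python3 key.py; ls pics
```

```text
t 14.6 tcp [ 0.4529 -0.1759  0.1594] toolx deg 58.46 tilt 0.06 F [ 0.5  0.1 -3.7] 0.017374877199272276 43.18759024143219
key146.png
keycrop.png
o1.png
o2.png
o3.png
o4.png
o5.png
o6.png
o7.png
o8.png
scene.png
top.png
top15.png
w1.png
w2.png
w3.png
w9.png
```

```bash
cat > kseg.py <<'E'
from h import *
import pickle
c,s=pickle.load(open('wk.pkl','rb'));f=c['frame'];hsv=cv2.cvtColor(f,cv2.COLOR_RGB2HSV)
Rm=R.from_rotvec(s['eef_rot']).as_matrix();zt=s['tool_pos'][2]-.033+.022
cor=np.array([[x,y,-(.0-.033+.022)*1.0] for x,y in((.03,.023),(.03,-.023),(-.03,-.023),(-.03,.023))])
print('expect',proj(c,cor@Rm.T+s['tool_pos']).round(1).tolist())
w=((hsv[...,1]<50)&(f.max(2)>80)).astype('uint8')*255
n,l,st,ce=cv2.connectedComponentsWithStats(cv2.morphologyEx(w,cv2.MORPH_OPEN,np.ones((3,3))))
for i in range(1,n):
    if st[i,4]>500:
        k=cv2.findContours((l==i).astype('uint8'),0,2)[0][0]
        q=(onz(c,cv2.convexHull(k)[:,0],zt)-s['tool_pos'])@Rm
        r=cv2.minAreaRect((q[:,:2]*1000).astype('float32'));print(st[i],np.round(r[0],1),np.round(r[1],1),round(r[2],1))
E
python3 kseg.py
```

```text
expect [[299.5, 186.9], [214.2, 186.9], [218.5, 283.8], [295.3, 283.7]]
[ 337  118   94   74 5303] [48.2 67.1] [35.7 52.4] 19.5
[ 215  181   85   61 4089] [15.7 -0. ] [35.2 46.2] 0.0
[ 379  205   62   55 2054] [ 3.7 88.1] [21.7 43.9] 41.2
```

View pics/key146.png

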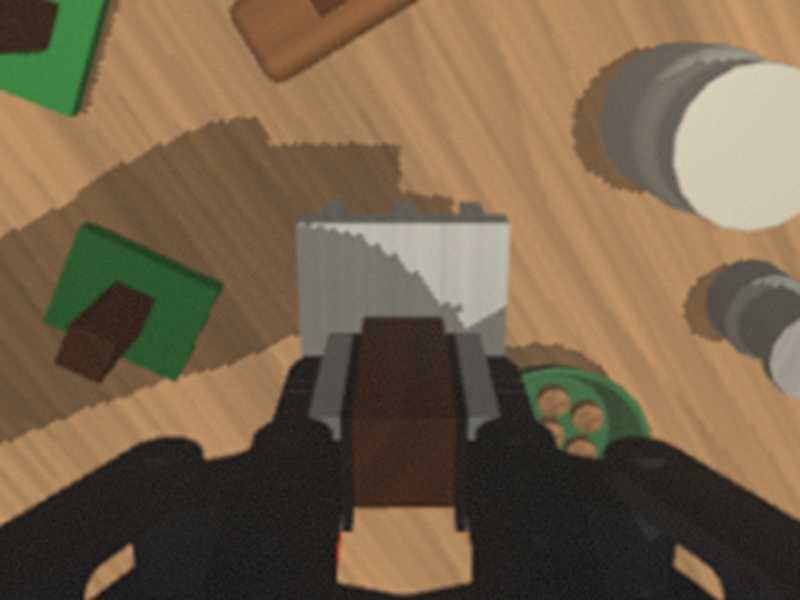

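The key hangs square in the grip: its plate is centred on the fingers, with the front edge at row ≈222 of the crop and no measurable twist. I carry it over the seat.

{"op": "servo_tool", "data": {
  "increments": [
    [0.149,0.376,0,0,0,-0.2,-1],
    [0.149,0.376,0,0,0,-0.2,-1],
    [0.149,0.376,0,0,0,-0.2,-1],
    [0.149,0.376,0,0,0,-0.2,-1],
    [0.149,0.376,0,0,0,-0.2,-1],
    [0.149,0.376,0,0,0,-0.2,-1],
    [0.149,0.376,0,0,0,-0.2,-1],
    [0.149,0.376,0,0,0,-0.2,-1]
  ]
}}

```text
time: 15.27
tool_pos: [0.5662, 0.1113, 0.1576]
eef_rot: [3.137, 0.142, -0.007]
force: [0.7, -1.1, -2.3]
opening: 0.0172
grip_force: 43.0
```

```bash
python3 key.py
```

```text
t 15.3167 tcp [0.5684 0.1235 0.1584] toolx deg 5.11 tilt 0.4 F [ 5.2  9.5 -1.2] 0.017425414421027602 43.091309666633606
```

{"op": "servo_tool", "data": {
  "increments": [
    [0,0,0,0,0,-0.0195,-1],
    [0,0,0,0,0,-0.0385,-1],
    [0,0,0,0,0,-0.0515,-1],
    [0,0,0,0,0,-0.0515,-1],
    [0,0,0,0,0,-0.0515,-1],
    [0,0,0,0,0,-0.0515,-1],
    [0,0,0,0,0,-0.0515,-1]
  ]
}}

```text
time: 15.9
tool_pos: [0.5669, 0.1099, 0.1596]
eef_rot: [3.121, -0.352, -0.002]
force: [0.3, -1.6, -2.7]
opening: 0.0174
grip_force: 43.0
```

```bash
python3 key.py; python3 kseg.py
```

```text
t 15.95 tcp [0.567  0.1099 0.1598] toolx deg -12.91 tilt 0.04 F [-0.2 -0.1 -2. ] 0.017365385765281228 43.04243087768555
expect [[299.3, 186.4], [213.2, 186.4], [217.6, 284.0], [295.0, 284.1]]
[ 192  146  109  130 8698] [13.9 -4.9] [75.3 57.4] 0.2
```

{"op": "servo_tool", "data": {
  "increments": [
    [0.0065,0.019,0,0,0,-0.0015,-1],
    [0.0065,0.019,-0.02,0,0,-0.0015,-1],
    [0.0065,0.019,-0.04,0,0,-0.0015,-1],
    [0.0065,0.019,-0.06,0,0,-0.0015,-1],
    [0.0065,0.019,-0.0685,0,0,-0.0015,-1],
    [0.0065,0.019,-0.0685,0,0,-0.0015,-1],
    [0.0065,0.019,-0.0685,0,0,-0.0015,-1],
    [0.0065,0.019,-0.0685,0,0,-0.0015,-1]
  ]
}}

```text
time: 16.62
tool_pos: [0.5731, 0.1255, 0.1064]
eef_rot: [-3.119, 0.37, -0.002]
force: [0.1, 0.9, -2.2]
opening: 0.0176
grip_force: 43.0
```

```bash
python3 key.py
```

```text
t 16.6667 tcp [0.5732 0.1256 0.1065] toolx deg -13.52 tilt 0.11 F [-1.2 -0.4 -2.2] 0.01755948214123322 43.01529049873352
```

{"op": "servo_tool", "data": {
  "increments": [
    [-0.0013,-0.0006,-0.005,0,0,0,-1],
    [-0.0013,-0.0006,-0.012,0,0,0,-1],
    [-0.0013,-0.0006,-0.018,0,0,0,-1],
    [-0.0013,-0.0006,-0.022,0,0,0,-1],
    [-0.0013,-0.0006,-0.026,0,0,0,-1],
    [-0.0013,-0.0006,-0.03,0,0,0,-1],
    [-0.0013,-0.0006,-0.033,0,0,0,-1],
    [-0.0013,-0.0006,-0.034,0,0,0,-1]
  ]
}}

```text
time: 17.33
tool_pos: [0.5711, 0.1249, 0.0777]
eef_rot: [3.12, -0.37, -0.001]
force: [-0.3, -0.1, -2.4]
opening: 0.0177
grip_force: 43.1
```

{"op": "servo_tool", "data": {
  "increments": [
    [0,0,-0.002,0,0,0,-1],
    [0,0,-0.004,0,0,0,-1],
    [0,0,-0.006,0,0,0,-1],
    [0,0,-0.0075,0,0,0,-1],
    [0,0,-0.009,0,0,0,-1],
    [0,0,-0.01,0,0,0,-1],
    [0,0,-0.01,0,0,0,-1],
    [0,0,-0.01,0,0,0,-1]
  ]
}}

```text
time: 18.0
tool_pos: [0.5714, 0.1249, 0.0702]
eef_rot: [-3.12, 0.37, -0.0]
force: [0.4, -0.3, -2.6]
opening: 0.0173
grip_force: 43.1
```

```bash
python3 key.py
```

```text
t 18.05 tcp [0.5714 0.1249 0.0702] toolx deg -13.52 tilt 0.01 F [-0.3  0.3 -3.4] 0.017020132352837582 43.09309780597687
```

No contact yet, so I go down in fine steps until the force changes.

{"op": "servo_tool", "data": {
  "increments": [
    [0,0,-0.0006,0,0,0,-1],
    [0,0,-0.0012,0,0,0,-1],
    [0,0,-0.0018,0,0,0,-1],
    [0,0,-0.0018,0,0,0,-1],
    [0,0,-0.0018,0,0,0,-1]
  ]
}}

```text
time: 18.47
tool_pos: [0.5715, 0.125, 0.0692]
eef_rot: [-3.12, 0.37, -0.001]
force: [-1.6, -1.0, 4.2]
opening: 0.017
grip_force: 43.9
```

{"op": "servo_tool", "data": {
  "increments": [
    [0,0,-0.0006,0,0,0,-1],
    [0,0,-0.0012,0,0,0,-1],
    [0,0,-0.0012,0,0,0,-1],
    [0,0,-0.0012,0,0,0,-1]
  ]
}}

```text
time: 18.8
tool_pos: [0.5716, 0.125, 0.0691]
eef_rot: [3.12, -0.37, 0.001]
force: [-4.6, -1.3, 12.5]
opening: 0.0172
grip_force: 45.3
```

{"op": "servo_tool", "data": {
  "increments": [
    [0,0,0.0012,0,0,0,-1],
    [0,0,0.0012,0,0,0,-1],
    [0,0,0.0012,0,0,0,0],
    [0,0,0.0012,0,0,0,0],
    [0,0,0.0012,0,0,0,0],
    [0,0,0.0012,0,0,0,0],
    [0,0,0.0012,0,0,0,0],
    [0,0,0.0012,0,0,0,0]
  ]
}}

```text
time: 19.47
tool_pos: [0.5714, 0.1249, 0.0686]
eef_rot: [-3.12, 0.37, 0.0]
force: [-0.1, 0.4, 0.6]
opening: 0.0424
grip_force: 0.0
```

{"op": "servo_tool", "data": {
  "increments": [
    [0,0,0.01,0,0,0,0],
    [0,0,0.03,0,0,0,0],
    [0,0,0.06,0,0,0,0],
    [0,0,0.1,0,0,0,0],
    [-0.03,0,0.14,0,0,0,0],
    [-0.06,0,0.16,0,0,0,0],
    [-0.06,0,0.16,0,0,0,0],
    [-0.06,0,0.16,0,0,0,0]
  ]
}}

```text
time: 20.13
tool_pos: [0.5233, 0.1252, 0.1985]
eef_rot: [-3.119, 0.369, -0.005]
force: [0.6, -0.6, 0.1]
opening: 0.0428
grip_force: 0.0
```

```bash
python3 - <<'E'
from look import *
import look as L
c,img,X,Y=look('o9');L.lines(img,X,Y,show=False)
f=c['frame'];hsv=cv2.cvtColor(f,cv2.COLOR_RGB2HSV)
# plate top at z .058 in o-frame
im,X,Y=warp(c,[.5644,.1024],-.2341,.058,(-.06,.06),(-.07,.09))
cv2.imwrite('pics/fin.png',cv2.resize(im[:,:,::-1],(800,600),interpolation=2))
t=cam('top');a=t['frame'][135:205,135:245]
big=np.vstack([cv2.resize(f,(400,300)),cv2.resize(a,(400,255),interpolation=2)])
big2=cv2.resize(im,(400,300))
out=np.zeros((560,800,3),'uint8');out[:555,:400]=big;out[:300,400:]=big2
cv2.imwrite('pics/final.png',out[:,:,::-1])
E
```

```text
t 20.1833 tcp [0.5236 0.1249 0.1975] rot [-3.1195e+00  3.6940e-01 -2.4000e-03] F [ 0.8 -0.1 -0.6]
short by line 0.09 end 0.00
```

View pics/final.png

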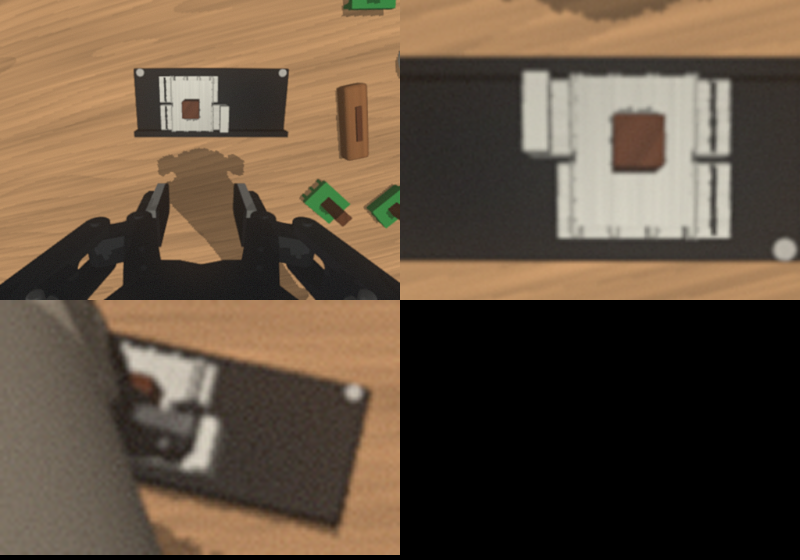

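```bash
python3 - <<'E'
from look import *
c=cam('wrist')
im,X,Y=warp(c,[.5644,.1024],-.2341,.058,(-.06,.06),(-.07,.09),.0005)
g=cv2.cvtColor(im,cv2.COLOR_RGB2GRAY).astype(float)
for nm,m in(('gaps',np.any([abs(Y-y0)<.0015 for y0 in(.0079,.0239,.0399)],0)),):
    p=g[:,m].mean(1);k=(X>-.04)&(X<-.022);print([(round(x*1e3,1),int(v)) for x,v in zip(X[k],p[k])]);k=(X>.022)&(X<.042);print([(round(x*1e3,1),int(v)) for x,v in zip(X[k],p[k])])
k=(X>-.02)&(X<-.008);p=g[k].mean(0);m=(Y>-.005)&(Y<.06);print([(round(y*1e3,1),int(v)) for y,v in zip(Y[m],p[m])][::2])
E
```

```text
[(np.float64(-40.0), 145), (np.float64(-39.5), 144), (np.float64(-39.0), 144), (np.float64(-38.5), 136), (np.float64(-38.0), 127), (np.float64(-37.5), 99), (np.float64(-37.0), 74), (np.float64(-36.5), 60), (np.float64(-36.0), 49), (np.float64(-35.5), 50), (np.float64(-35.0), 51), (np.float64(-34.5), 52), (np.float64(-34.0), 53), (np.float64(-33.5), 53), (np.float64(-33.0), 52), (np.float64(-32.5), 51), (np.float64(-32.0), 51), (np.float64(-31.5), 54), (np.float64(-31.0), 64), (np.float64(-30.5), 87), (np.float64(-30.0), 112), (np.float64(-29.5), 142), (np.float64(-29.0), 165), (np.float64(-28.5), 180), (np.float64(-28.0), 188), (np.float64(-27.5), 189), (np.float64(-27.0), 190), (np.float64(-26.5), 189), (np.float64(-26.0), 189), (np.float64(-25.5), 188), (np.float64(-25.0), 189), (np.float64(-24.5), 189), (np.float64(-24.0), 189), (np.float64(-23.5), 189), (np.float64(-23.0), 190), (np.float64(-22.5), 191)]
[(np.float64(22.0), 203), (np.float64(22.5), 203), (np.float64(23.0), 203), (np.float64(23.5), 203), (np.float64(24.0), 203), (np.float64(24.5), 204), (np.float64(25.0), 204), (n
[... 1725 characters left out ...]
, (np.float64(32.0), 123), (np.float64(33.0), 125), (np.float64(34.0), 126), (np.float64(35.0), 134), (np.float64(36.0), 164), (np.float64(37.0), 188), (np.float64(38.0), 192), (np.float64(39.0), 192), (np.float64(40.0), 196), (np.float64(41.0), 198), (np.float64(42.0), 195), (np.float64(43.0), 194), (np.float64(44.0), 196), (np.float64(45.0), 196), (np.float64(46.0), 194), (np.float64(47.0), 181), (np.float64(48.0), 167), (np.float64(49.0), 176), (np.float64(50.0), 190), (np.float64(51.0), 195), (np.float64(52.0), 194), (np.float64(53.0), 172), (np.float64(54.0), 116), (np.float64(55.0), 75), (np.float64(56.0), 111), (np.float64(57.0), 171), (np.float64(58.0), 193), (np.float64(59.0), 195)]
```

```bash
python3 - <<'E'
from look import *
c=cam('wrist')
def half(x,p,up):
    k=np.argmax(np.diff(p)*(1 if up else -1)); return
g=lambda z,xr,yr:(lambda a:(cv2.cvtColor(a[0],cv2.COLOR_RGB2GRAY).astype(float),a[1],a[2]))(warp(c,[.5644,.1024],-.2341,z,xr,yr,.00025))
def cross(X,p,lv): 
    s=np.where(np.diff(np.sign(p-lv)))[0];return [round(1e3*(X[i]+(lv-p[i])/(p[i+1]-p[i])*(X[1]-X[0])),2) for i in s]
a,X,Y=g(.035,(-.04,.04),(.0605,.0645));print('blocks x at .035',cross(X,a.mean(1),125))
for z in(.058,):
  for y in(.0239,.0079,.0399,.0159,.0319):
    a,X,Y=g(z,(-.036,.04),(y-.002,y+.002));print(z,y,cross(X,a.mean(1),125))
# post top z .103
f=warp(c,[.5644,.1024],-.2341,.103,(-.03,.03),(-.005,.05),.00025);r=f[0].astype(int);m=((r[...,0]-r[...,2])>25).astype('uint8')
k=max(cv2.findContours(m,0,2)[0],key=cv2.contourArea);x,y,w,h=cv2.boundingRect(k);print('post top x %.1f..%.1f y %.1f..%.1f'%tuple(1e3*v for v in(f[1][y],f[1][y+h-1],f[2][x],f[2][x+w-1])))
E
```

```text
blocks x at .035 [np.float64(-32.63), np.float64(0.1), np.float64(3.45), np.float64(35.9)]
0.058 0.0239 [np.float64(-29.83), np.float64(-15.56), np.float64(8.92), np.float64(35.15)]
0.058 0.0079 [np.float64(-29.85), np.float64(35.12)]
0.058 0.0399 [np.float64(-29.8), np.float64(35.16)]
0.058 0.0159 [np.float64(-30.3), np.float64(-14.59), np.float64(8.63), np.float64(35.32)]
0.058 0.0319 [np.float64(-30.11), np.float64(-15.1), np.float64(8.47), np.float64(35.36)]
post top x -8.2..10.0 y 14.8..32.0
```

```bash
python3 -c "
from cell import close_job;print(close_job())"
```

```text
the job is handed in; nothing more can be done
None
```

The job is handed in after about 20 s of the 61 s, with no verdict returned: the slide's line is within about 0.1 mm of the rack's, and the key is down and flat in all three gaps of both combs, about 1 mm off centre over the seam, released, with the bystanders left alone.

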